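# Thread the hooked spring onto the stage post

### The job

Pick up the compression spring with the hooked narrow end and thread it, hook end down, over the upright guide post of the measuring stage, twisting it slightly wherever the hook snags on a collar, until it stands fully home on the round flange; then let go. Feel your way and never force it: only a light push, under about 15 N. Leave the plain spring and the other things on the bench where they are.

Things in the scene. Friction and masses are not known exactly. Their poses are not given: they have to be found in the camera images.
- spring_center (a point): Centre, half-way up, of the loose steel compression spring to fit. It stands upright on the bench, 60 mm tall, wire 3 mm, about 80 g. On its axis, z up. The upper coils (19 to 60 mm above the foot) are 34 mm outside, 28 mm inside diameter: grip there, about 15 mm below the top. The two lowest coils are narrower, 28 mm outside and 22 mm inside diameter.
- spring_foot (a point): On the same spring's axis at its foot (underside of the bottom coil); axes as spring_center. The upper coils push on the lower two with 1.2 N per mm for up to 6 mm of travel (about 7 N), then go solid; this point and spring_center move with the lower coils.
- spring_hook (a point): Inner end of the spring's hook: the bottom coil's end, bent inwards as a radial piece of 3 mm wire, 0 to 3 mm above the foot. It points at the axis and ends 5 mm short of it, on the +x side of spring_center's frame, so that frame's yaw is the direction from the axis to the hook. This point is 1.5 mm above the foot, 5 mm from the axis.
- post_foot (a point): Foot of the upright guide post: centre of the top face of the round aluminium flange, 72 mm across, 30 mm above the bench. z up along the post, a plain 6.5 mm rod with a round tip 63 mm above the flange, carrying two collars 19.5 mm across. With the spring fully home its foot rests on this face.
- upper_collar (a point): On the post's axis at the top of the upper collar (34 to 42 mm above the flange; 1.5 mm chamfer). It has one axial keyway, about 5 mm wide and down to the rod, for the hook to pass; elsewhere the hook lands on its top. The keyway points within 0.5 rad either side of the stage's +x; its angle is not measured (this frame is the stage's). The hook passes when within about 0.15 rad.
- lower_collar (a point): On the post's axis at the top of the lower collar (12 to 20 mm above the flange), made like the upper. Its keyway lies a further 0.65 to 1 rad counter-clockwise, seen from above, from the upper one; not measured (this frame is the stage's). Between the collars the hook can turn freely. The collars do not turn.
- stage: The measuring stage, fixed: a grey square base 100 x 100 x 18 mm with the flange and post on it and two micrometer heads, one on its -x side, one on its +y side. Origin at the centre of its underside on the bench, z up.
- spring: The hooked spring's lower coils; origin at the foot, as spring_foot.
- plain_center (a point): Centre, half-way up, of a plain loose spring, 34 mm diameter over its whole 55 mm height, without narrow end or hook: not to be used. It may stand in either of the two spring places.
- ring_center (a point): Centre of a loose steel ring, 32 mm diameter, 14 mm high; leave alone.
- vblock_center (a point): Centre of a loose dark V-block, 50 x 50 x 36 mm; leave alone.
- micrometer_center (a point): Middle of a loose micrometer lying on the bench, about 110 x 50 x 13 mm; leave alone.
- nut_center (a point): Centre of a loose brass knurled nut, 36 mm diameter, 22 mm high; leave alone.
- oiler_center (a point): Centre of a loose small clear jar, 40 mm diameter, 70 mm high; leave alone.

How it is judged:
On the way:
1. the spring's hook end has been threaded past the upper collar of the post (horizontal distance between spring_foot and post_foot below 0.004 m and angle between spring_foot's own z axis and vertical below 0.12 rad and z of spring_foot in the frame of post_foot between 0.005 and 0.032 m), for 0.1 s.
At the end, for the whole second after the job is handed in: The hooked spring stands at rest on the flange around the post, hook end down: foot within 3 mm of the flange's height and within 4 mm of the post's axis, tilted less than 0.12 rad (horizontal distance between spring_foot and post_foot below 0.004 m and angle between spring_foot's own z axis and vertical below 0.12 rad and z of spring_foot in the frame of post_foot between -0.003 and 0.003 m and linear speed of spring below 0.02 m/s); the robot touches nothing.
It fails at once if the spring presses on the stage or its post with more than 20 N (contact force between spring and stage above 20 N).
It fails at once if the fingers or the arm push on the stage with more than 10 N (contact force between any of the fingers, the arm and stage above 10 N).
It fails at once if the plain spring or another loose thing on the bench is moved by more than 20 mm (distance of any of plain_center, ring_center, vblock_center, micrometer_center, nut_center, oiler_center from where it was at the start of the episode above 0.02 m).
It also fails if it takes over 72 s, if anything falls off the work surface, if the arm or the gripper's body presses on something with over 40 N, if the wrist force passes 120 N, or if a joint passes its speed limit or range.

### The arm

A 7-joint arm with a two-finger parallel gripper is mounted at the origin on the work surface. World frame = base frame: x ahead of the robot, y to its left, z up, the work surface at z = 0. Lengths are in m, angles in rad, forces in N, time in s.
With the tool pointing down it reaches from about 0.4 to 0.875 m from the base axis. Payload 4.4 kg.
Tool frame: the origin (TCP) lies midway between the tips of the shut fingers; the grasp point (between the pads) lies manip.hold_point_z behind it (manip.hold_point_z is the distance from the TCP to the grasp point, in m); z points along the fingers, y is the line along which they close (so a half turn about z gives the same grasp; the last joint's range is limited). The gripper opens to 85 mm and grips with 20 to 120 N. Pads are 22 mm wide; open, the fingers measure 114 mm over their backs; the gripper's body (76 mm by 85 mm) begins 54 mm behind the grasp point. The pads swing forward as they close: fully open they stand 13 mm farther back than shut.
Start: joints at [1.123, 0.628, 0.038, 1.517, -0.027, 0.996, -0.02], TCP at [0.242, -0.603, 0.21] pointing down, gripper open.
Joint ranges: [-3.06, 3.06], [-0.37, 2.12], [-1.25, 1.32], [0.18, 2.47], [-1.1, 4.24], [0.23, 1.98], [-2.94, 2.94]. Speed limits (rad/s): [2.57, 2.57, 3.14, 3.14, 3.14, 3.14, 3.14].

### API

Orientations are given as a unit quaternion [w, x, y, z].
In Python, from cell import manip gives the robot as it stands.
- The arm moves only by the tool carry_out, never from a script. Its argument "targets" is a list that holds one entry, the list of rows, each a list of 4 numbers: the shift along the world's x, y, z in m, then the turn about the world's z in rad. A call has exactly 8 rows; each row is the pose to reach, as a shift and turn from the pose commanded when the call began; what a row does not reach only later rows make up. A row lasts 1/12 s, in which the tool goes at most 41.7 mm and 7.16 degrees, less where a joint would pass 70% of its speed; a pose out of reach is approached as far as the arm can. A call with a gripper value outside its range is refused whole. "gripper" is the opening, from 0 (shut) to 1 (fully open), set as the call begins (left out, the last holds). The fingers move at their own pace and stop on an object; the grip force is fixed at half the most. Time passes only in rows, so rows that repeat a pose let the fingers close, or fill a call up. It gives the time, the measured TCP pose, the force, the opening and the grip force at its end, in the units of the state.
- manip.state(): the state, without advancing time (a new reading comes with each control period).
- manip.snapshot(name): name is "scene" or "top"; returns the picture (480x640x3 uint8, red, green, blue); there is no depth.
- manip.camera_info(name): a dict with "intrinsics" (3x3 intrinsics, pixels), "dist_coeffs" ([k1, k2, p1, p2, k3] as OpenCV has them; the pictures are not rectified), "world_from_camera" (4x4, takes a point from camera to world coordinates). Camera axes: x right, y down, z forward; pixel columns grow to the right and rows downward; lengths in m; the calibration is good to about 2 mm. A picture is of the moment at which its call begins. camera_info takes no time and is no camera call.
- manip.hand_in(): hands the job in; it is judged then, once.
Trained networks look in the newest picture that a camera, given by its name, has taken for a name from the list of things; names that differ only in an ending like _2 or _b are one class to them, and where a whole thing is asked for, a point or a joint stands for the part that bears it (a point fixed in the world has none). Each returns a list of dicts, best first, with "score" (0 to 1); they miss things now and then, are a little off and sometimes report something else, mostly with a low value. They report only what shows in the picture. A call takes as long as a camera call.
- manip.find_in(query, camera): "extent" ([left, top, right, bottom] in pixels, round what is visible of it).
- manip.outline_of(query, camera): "region" (480x640 bool, what is visible of it) and "extent" ([left, top, right, bottom] in pixels, round what is visible of it).
- manip.landmark_of(query, camera): "uv" ([column, row] in pixels: a listed point, or the origin of a listed thing).
The state is a dict: "time_s": time; "joint_positions": joint angles; "joint_velocities": joint speeds; "joint_efforts": joint torques, N m; "ee_pos": TCP position; "tool_rot": TCP orientation; "wrist_force": force on the tool from outside, world axes, zero at the start; "wrist_torque": the same for the moment, N m; "opening": opening from 0.0 (shut) to 1.0 (fully open); "grip_force": force on a finger pad.
Only numpy, scipy, OpenCV 4.12 (cv2) and the standard library are available. Lean on these libraries where they do the work, as an engineer would, in place of code of your own. Each camera call takes 0.05 s, during which the arm holds its last target. There are 200 camera calls.

## Working session

There is one attempt and no reset: what is moved stays moved. The work goes in short steps, Python scripts to look and compute and a tool call to move; the robot and the scene stay as the last step left them, time stands still between calls to the robot, and variables do not carry over. Pictures are saved under pics/ and viewed, at most 10 in all, crops included, and the job is handed in when it is done.

Besides the shell and the picture viewer there is one more tool, called after "Call:" as name(argument=value, ...) on one line, values as JSON. carry_out: Moves the arm, as the interface text tells. Its arguments: {"type":"object","properties":{"targets":{"type":"array"},"gripper":{"type":"number"}},"required":["targets"]}

```bash
mkdir -p pics; ls
cat > h.py <<'E'
import numpy as np, cv2
from cell import manip
def ray(cam,uv):
    c=manip.camera_info(cam);K=np.array(c["intrinsics"]);D=np.array(c["dist_coeffs"]);T=np.array(c["world_from_camera"])
    p=cv2.undistortPoints(np.array(uv,float).reshape(1,1,2),K,D).ravel()
    return T[:3,3],T[:3,:3]@np.array([p[0],p[1],1.])
def at_z(cam,uv,z):
    o,d=ray(cam,uv);return o+d*(z-o[2])/d[2]
def tri(uvs):
    A=np.zeros((3,3));b=np.zeros(3);R=[]
    for c,uv in uvs.items():
        o,d=ray(c,uv);d=d/np.linalg.norm(d);P=np.eye(3)-np.outer(d,d);A+=P;b+=P@o;R.append((o,P))
    x=np.linalg.solve(A,b);return x,[np.linalg.norm(P@(x-o)) for o,P in R]
def proj(cam,X):
    c=manip.camera_info(cam);T=np.linalg.inv(np.array(c["world_from_camera"]))
    return cv2.projectPoints(np.array(X,float).reshape(-1,1,3),cv2.Rodrigues(T[:3,:3])[0],T[:3,3],np.array(c["intrinsics"]),np.array(c["dist_coeffs"]))[0].reshape(-1,2)
E
python3 - <<'E'
from h import *
np.set_printoptions(precision=4,suppress=True)
for c in ("scene","top"):
    cv2.imwrite(f"pics/{c}0.png",manip.snapshot(c)[:,:,::-1]); print(c,np.array(manip.camera_info(c)["world_from_camera"])[:3,3])
for q in ["spring_center","spring_foot","spring_hook","post_foot","upper_collar","lower_collar","stage","plain_center","ring_center","vblock_center","micrometer_center","nut_center","oiler_center"]:
    u={}
    for c in ("scene","top"):
        r=manip.landmark_of(q,c)
        print(q,c,[(np.round(x["uv"],1).tolist(),round(x["score"],2)) for x in r[:3]])
        if r:u[c]=r[0]["uv"]
    if len(u)==2: print("   ",*tri(u))
print(manip.state(),manip.hold_point_z)
E
```

```text
pics
scene [ 1.1871 -0.0562  0.9279]
top [ 0.3817 -0.001   1.3072]
spring_center scene [([359.3, 217.7], 0.71)]
spring_center top [([294.6, 281.7], 0.4)]
    [0.482  0.1158 0.0303] [np.float64(0.00144622154562195), np.float64(0.0014462215456219675)]
spring_foot scene [([359.5, 223.3], 0.71), ([272.3, 240.6], 0.44)]
spring_foot top [([297.2, 284.6], 0.59)]
    [0.4768 0.115  0.0031] [np.float64(0.001969583662205067), np.float64(0.0019695836622051687)]
spring_hook scene [([357.5, 229.8], 0.61)]
spring_hook top [([298.6, 280.8], 0.52), ([252.2, 221.2], 0.42)]
    [ 0.4872  0.1105 -0.0068] [np.float64(0.00041672544491911024), np.float64(0.00041672544491912206)]
post_foot scene [([274.9, 252.9], 0.56), ([358.1, 216.2], 0.31)]
post_foot top [([366.4, 256.3], 0.69)]
    [ 0.5436 -0.0758  0.0205] [np.float64(0.005788853155315253), np.float64(0.005788853155315245)]
upper_collar scene [([272.7, 239.6], 0.95)]
upper_collar top [([371.9, 258.1], 0.7)]
    [ 0.5341 -0.0821  0.0569] [np.float64(0.0002596752680601148), np.float64(0.00025967526806012695)]
lower_collar scene [([276.2, 243.4], 0.6), (
[... 1493 characters left out ...]
oiler_center top [([198.6, 200.7], 0.84)]
    [0.7037 0.3688 0.0326] [np.float64(0.0003655206259308341), np.float64(0.0003655206259308523)]
{'time_s': 1.4, 'joint_positions': array([ 1.1232,  0.6284,  0.0385,  1.5174, -0.027 ,  0.9963, -0.02  ]), 'joint_velocities': array([ 0.0009, -0.0007, -0.0008,  0.0015,  0.0002,  0.0005,  0.0003]), 'joint_efforts': array([  0.0002, -56.3263,   1.2259, -19.3775,   0.011 ,   0.0017,
         0.    ]), 'ee_pos': array([ 0.2422, -0.6032,  0.2095]), 'tool_rot': array([0.    , 0.9818, 0.1897, 0.    ]), 'wrist_force': array([-0.5287,  0.5865,  0.4073]), 'wrist_torque': array([-0.0475,  0.0134, -0.0523]), 'grip_force': 0.0, 'opening': 0.9986446884890847} 0.0187
```

Run:
```python
import cv2,numpy as np
t=cv2.imread("pics/top0.png");s=cv2.imread("pics/scene0.png")
a=cv2.resize(t[200:320,220:420],(800,480),interpolation=cv2.INTER_CUBIC)
b=cv2.resize(s[170:320,220:470],(800,480),interpolation=cv2.INTER_CUBIC)
cv2.imwrite("pics/a.png",a);cv2.imwrite("pics/b.png",b)
```

```text
(no output)
```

View pics/a.png

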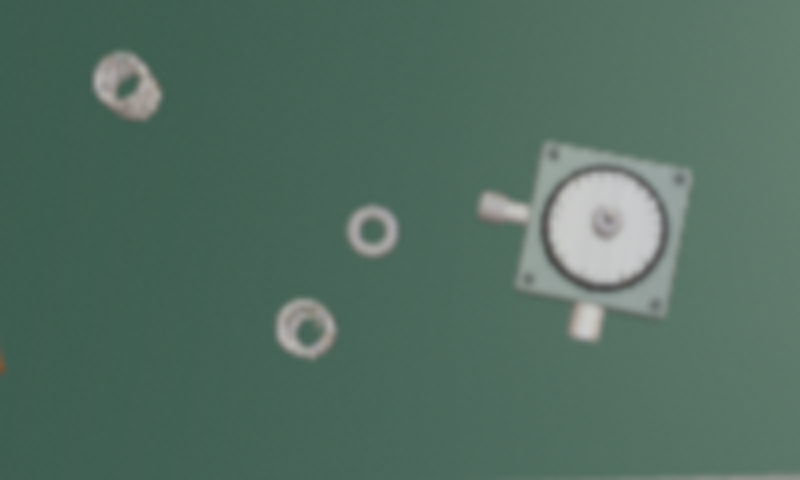

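View pics/b.png

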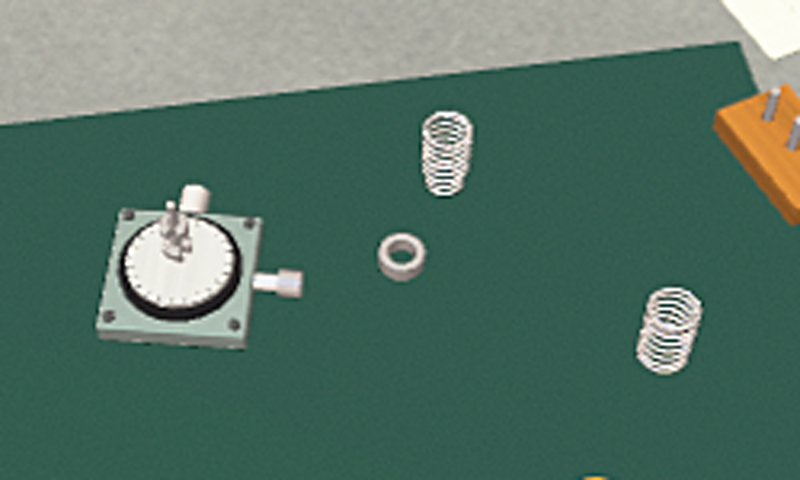

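Run:
```python
from h import *
np.set_printoptions(precision=4,suppress=True,linewidth=150)
L={}
acc=0
N=6
for k in range(N):
    acc=acc+manip.snapshot("top").astype(float); manip.snapshot("scene")
    for q in ["spring_center","spring_foot","spring_hook","upper_collar","post_foot"]:
        for c in ("top","scene"):
            if c=="scene" and k>2: continue
            r=manip.landmark_of(q,c)
            if r: L.setdefault((q,c),[]).append(r[0]["uv"])
img=acc/N; np.save("top.npy",img)
for k,v in L.items(): print(k,np.median(v,0),np.std(v,0))
for q in ["spring_center","spring_foot","upper_collar","post_foot"]:
    print(q,*tri({c:np.median(L[q,c],0) for c in("top","scene")}))
for q in ["spring","stage"]:
    for c in ("top","scene"):
        r=manip.outline_of(q,c)
        for x in r[:2]:
            print(q,c,x["score"],x["extent"],cv2.minAreaRect(np.argwhere(x["region"])[:,::-1].astype(np.float32)))
crop=img[262:302,278:318,::-1]
crop=np.clip((crop-crop.min())/(crop.max()-crop.min())*255,0,255).astype(np.uint8)
A=cv2.resize(crop,(400,400),interpolation=cv2.INTER_NEAREST)
c2=img[235:275,350:390,::-1];c2=np.clip((c2-c2.min())/(c2.max()-c2.min())*255,0,255).astype(np.uint8)
B=cv2.resize(c2,(400,400),interpolation=cv2.INTER_NEAREST)
cv2.imwrite("pics/c.png",np.hstack([A,B]))
print(img[274:294,286:308].mean(2).astype(int))
```

```text
('spring_center', 'top') [296.   282.55] [1.5007 0.9069]
('spring_center', 'scene') [358.7 218.4] [40.9449  9.8295]
('spring_foot', 'top') [295.85 284.75] [1.0703 1.7121]
('spring_foot', 'scene') [360. 224.] [0.5907 1.0143]
('spring_hook', 'top') [299.4 279.7] [54.0776 31.6489]
('spring_hook', 'scene') [356.7 227.9] [0.5312 0.    ]
('upper_collar', 'top') [371.25 254.9 ] [1.5005 1.7346]
('upper_collar', 'scene') [274.5 239.7] [2.1229 1.4055]
('post_foot', 'top') [368.95 257.6 ] [25.6771 10.2251]
('post_foot', 'scene') [273.7 251.1] [2.0314 0.7257]
spring_center [0.4802 0.1138 0.0258] [np.float64(0.0002886242320631702), np.float64(0.0002886242320632038)]
spring_foot [ 0.4765  0.1176 -0.0001] [np.float64(0.000732892040118396), np.float64(0.0007328920401183983)]
upper_collar [ 0.5413 -0.0792  0.0655] [np.float64(0.0007877314586067476), np.float64(0.0007877314586067429)]
post_foot [ 0.5398 -0.0801  0.0226] [np.float64(0.003654435097171304), np.float64(0.003654435097171325)]
spring scene 0.69 [351.7, 204.1, 370.4, 228.0] ((359.0, 217.5), (25.0, 14.0), 90.0)
stage top 0.78 [341.0, 239.3, 3
[... 1584 characters left out ...]
4 176 163 140 119 121 137 153 157 141 118  94  87  87  87  88]
 [ 85  85  85  86  94 119 144 155 164 161 153 153 156 150 141 118  97  88  87  87  87  88]
 [ 85  85  86  85  86  92 103 120 139 145 146 150 149 125 112  97  88  87  87  88  88  88]
 [ 85  85  86  85  86  85  86  92 100 106 110 119 121 101  91  88  87  87  87  87  88  88]
 [ 85  85  85  85  86  86  85  86  86  87  89  92  95  89  86  87  87  87  87  87  87  88]
 [ 85  85  85  85  85  85  85  86  86  86  86  86  87  86  87  87  87  87  87  87  88  88]
 [ 85  85  85  85  86  85  86  85  86  86  86  86  86  87  87  87  87  87  87  88  87  88]
 [ 85  85  85  85  85  85  86  86  86  86  86  87  86  86  86  86  87  87  87  87  87  87]]
```

View pics/c.png

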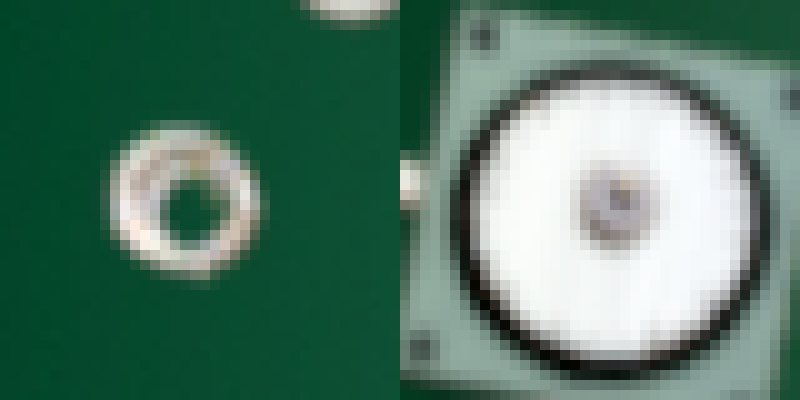

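```bash
cat >> h.py <<'E'
S=12
def wire(mask,cam,P,w,col,o):
    # draw 3D polyline of wire width w (m) onto supersampled window with offset o
    c=manip.camera_info(cam);T=np.linalg.inv(np.array(c["world_from_camera"]))
    uv=proj(cam,P); zc=(T[:3,:3]@np.mean(P,0)+T[:3,3])[2]; f=c["intrinsics"][0][0]
    q=np.round(((uv-o+0.5)*S)).astype(np.int32)
    cv2.polylines(mask,[q],False,col,max(1,int(round(w*f/zc*S))),cv2.LINE_8)
def render(x,y,yaw,shape,o,sig,hook=True,cam="top"):
    m=np.zeros((shape[0]*S,shape[1]*S),np.float32)
    t=np.linspace(0,2*np.pi,49)
    def ring(r,z): return np.c_[x+r*np.cos(t),y+r*np.sin(t),0*t+z]
    for z in np.arange(.0015,.0165,.003): wire(m,cam,ring(.0125,z),.003,1,o)
    for z in np.arange(.0185,.0586,.004): wire(m,cam,ring(.0155,z),.003,1,o)
    if hook:
        r=np.array([.0125,.0065]);wire(m,cam,np.c_[x+r*np.cos(yaw),y+r*np.sin(yaw),0*r+.0015],.003,1,o)
    m=cv2.GaussianBlur(m,(0,0),sig*S)
    return cv2.resize(m,shape[::-1],interpolation=cv2.INTER_AREA)
E
python3 - <<'E'
from h import *
from scipy.optimize import minimize
np.set_printoptions(precision=4,suppress=True,linewidth=150)
img=np.load("top.npy").mean(2)
r0,r1,c0,c1=270,294,284,310
W=img[r0:r1,c0:c1];o=np.array([c0,r0]);
Wn=np.clip((W-86)/65,0,1)
def cost(p,yaw,hook=True):
    return np.mean((render(p[0],p[1],yaw,W.shape,o,abs(p[2]),hook)-Wn)**2)
best=minimize(cost,[.479,.115,.8],args=(0,False),method="Nelder-Mead",options=dict(xatol=1e-4,fatol=1e-6,maxiter=150,initial_simplex=[[.479,.115,.8],[.482,.115,.8],[.479,.118,.8],[.479,.115,1.]]))
print(best.x,best.fun)
for yaw in np.arange(-np.pi,np.pi,np.pi/8):
    b=min((cost([best.x[0]+dx,best.x[1]+dy,best.x[2]],yaw),dx,dy) for dx in(-.001,0,.001) for dy in (-.001,0,.001))
    print(round(yaw,2),np.round(b,5))
R=render(*best.x[:2],0,W.shape,o,best.x[2],False)
print(np.round((Wn-R)*100).astype(int)[4:20,4:22])
# flange: black ring edge
G=np.load("top.npy")
# stage corners screws -> fit square; flange ring by dark threshold
sub=img[230:290,340:395]
dark=(sub<90)&(np.load("top.npy")[230:290,340:395].max(2)<95)
n,l,st,ce=cv2.connectedComponentsWithStats(dark.astype(np.uint8))
for i in range(1,n):
    if st[i,4]>2: print(st[i],ce[i]+[340,230])
E
```

```text
Traceback (most recent call last):
  File "h.py", line 29, in render
    for z in np.arange(.0185,.0586,.004): wire(m,cam,ring(.0155,z),.003,1,o)
                                          ~~~~^^^^^^^^^^^^^^^^^^^^^^^^^^^^^^
  File "h.py", line 21, in wire
    uv=proj(cam,P); zc=(T[:3,:3]@np.mean(P,0)+T[:3,3])[2]; f=c["intrinsics"][0][0]
  File "h.py", line 15, in proj
    c=manip.camera_info(cam);T=np.linalg.inv(np.array(c["world_from_camera"]))
ValueError: time passes only in moves, steps and waits
```

```bash
python3 - <<'E'
s=open("h.py").read().replace("manip.camera_info(","CI(").replace("from cell import manip\n","from cell import manip\nimport functools\n@functools.lru_cache(None)\ndef CI(n): return manip.camera_info(n)\n")
open("h.py","w").write(s)
E
cat > fit.py <<'E'
from h import *
from scipy.optimize import minimize
np.set_printoptions(precision=4,suppress=True,linewidth=150)
img=np.load("top.npy").mean(2)
r0,r1,c0,c1=270,294,284,310
W=img[r0:r1,c0:c1];o=np.array([c0,r0]);
Wn=np.clip((W-86)/65,0,1)
def cost(p,yaw,hook=True):
    return np.mean((render(p[0],p[1],yaw,W.shape,o,abs(p[2]),hook)-Wn)**2)
best=minimize(cost,[.479,.115,.8],args=(0,False),method="Nelder-Mead",options=dict(xatol=1e-4,fatol=1e-6,maxiter=80,initial_simplex=[[.479,.115,.8],[.482,.115,.8],[.479,.118,.8],[.479,.115,1.]]))
print(best.x,best.fun)
for yaw in np.arange(-np.pi,np.pi,np.pi/8):
    b=min((cost([best.x[0]+dx,best.x[1]+dy,best.x[2]],yaw),dx,dy) for dx in(-.001,0,.001) for dy in (-.001,0,.001))
    print(round(yaw,2),np.round(b,5))
R=render(*best.x[:2],0,W.shape,o,best.x[2],False)
print(np.round((Wn-R)*100).astype(int)[4:20,4:22])
G=np.load("top.npy")
sub=G[230:290,340:395].max(2)
dark=sub<110
n,l,st,ce=cv2.connectedComponentsWithStats(dark.astype(np.uint8))
for i in range(1,n):
    if st[i,4]>2: print(st[i],ce[i]+[340,230])
print(sub[2:52:1,27].astype(int)); print(sub[27,5:50].astype(int))
E
python3 fit.py
```

```text
[0.4817 0.1131 0.6539] 0.008790811258893928
-3.14 [0.0088 0.     0.    ]
-2.75 [0.0087 0.     0.    ]
-2.36 [0.0087 0.     0.    ]
-1.96 [0.0088 0.     0.    ]
-1.57 [0.0087 0.     0.    ]
-1.18 [0.008 0.    0.   ]
-0.79 [0.0074 0.     0.    ]
-0.39 [0.0078 0.     0.    ]
0.0 [0.0084 0.     0.    ]
0.39 [0.0085 0.     0.    ]
0.79 [0.0084 0.     0.    ]
1.18 [0.0083 0.     0.    ]
1.57 [0.0084 0.     0.    ]
1.96 [0.0084 0.     0.    ]
2.36 [0.0083 0.     0.    ]
2.75 [0.0087 0.     0.    ]
[[  0   0   0  -1   0   5  11   8   8  11  11   6   3   2   2   2   2   3]
 [  0   0   0   4   7  11  20  17  15  16  14  12   9   4   2   3   3   3]
 [  0   0   5  15  17   5   2  -2  -2  -2  -4   6  16  11   4   2   2   3]
 [  0   3  14  12   2   1  -8 -22 -26 -25 -21  -3  12  18   8   3   2   2]
 [  1   7  18   2   2 -10   0   8   1  -6  -4   7   6  18  15   5   2   3]
 [ -1   8   7   2  -8  -1  13  26  29  27  28  27  13   9  27  11   1   3]
 [ -3   5   3  -1  -5  11  36  27  18  17  27  43  34  18  16  19   1   2]
 [ -2   7   3   5   8  23  41  14   2   5  19  39  35  26  10  24   7   3]
 [ -
[... 440 characters left out ...]
   3]
 [  0   0   0   6  12  14  19  14   8  14  17  -6  -3   1   0   2   2   3]
 [  0   0   0   0   0   3   6   3   1  13  23   4   1   2   2   2   3   3]]
[  0   0  16  19 242] [346.3678 238.1529]
[15 16 32 27 98] [367.6531 263.5816]
[  0  24  23  36 431] [346.3527 274.3503]
[32 48 13  3 15] [378.0667 278.9333]
[113 113 112 113 120 140 158 164 158 131 107 145 179 195 201 202 201 201 201 200 197 192 188 186 185 188 193 198 199 200 200 200 200 200 200 199 194
 171 124  81  96 137 154 159 182 200 204 205 204 204]
[107 108 108 108 108 109 125 151 158 143  99  93 144 186 200 203 203 203 203 202 201 199 188 163 143 150 160 163 166 172 186 198 202 203 203 202 202
 201 197 180 128 100 131 154 152]
```

```bash
cat > fit2.py <<'E'
from h import *
from scipy.optimize import least_squares
from scipy.ndimage import map_coordinates
np.set_printoptions(precision=4,suppress=True,linewidth=150)
g=np.load("top.npy").max(2)
c=np.array([371.,256.5]);E=[];D=[]
for a in np.linspace(0,2*np.pi,72,endpoint=False):
    rr=np.linspace(6,20,281);d=np.array([np.cos(a),np.sin(a)])
    p=c[:,None]+d[:,None]*rr; v=map_coordinates(g,[p[1],p[0]],order=3)
    j=np.argmin(v[80:])+80; D.append(p[:,j])
    k=np.argmin(np.gradient(v)[40:j+1])+40; E.append(p[:,k])
for nm,Q in(("white edge",E),("dark",D)):
    for z in (.03,.024):
        X=np.array([at_z("top",q,z)[:2] for q in Q])
        r=least_squares(lambda s:np.hypot(*(X-s[:2]).T)-s[2],[.54,-.08,.036],loss="soft_l1",f_scale=.001)
        print(nm,z,r.x,np.sqrt(np.mean(r.fun**2)))
# stage yaw via base corners screws: dark spots
for u in [(358.5,238.5),(389.8,244.9),(352,270),(383.8,276.2)]:
    x,y=int(round(u[0])),int(round(u[1])); w=g[y-3:y+4,x-3:x+4]; w=np.clip(np.percentile(w,60)-w,0,None)
    yy,xx=np.mgrid[y-3:y+4,x-3:x+4]; s=[(xx*w).sum()/w.sum(),(yy*w).sum()/w.sum()]
    print(s,at_z("top",s,.018))
print(proj("top",[[.54,-.08,.03],[.54,-.08,.072],[.54,-.08,.093],[.48,.115,0],[.48,.115,.06]]))
E
python3 fit2.py
```

```text
white edge 0.03 [ 0.5419 -0.0806  0.0365] 0.00024770603705668746
white edge 0.024 [ 0.5426 -0.081   0.0367] 0.0002488697655105138
dark 0.03 [ 0.5417 -0.0806  0.0392] 0.00017458477590238708
dark 0.024 [ 0.5425 -0.0809  0.0394] 0.00017540493772320637
[np.float64(357.4003215434084), np.float64(236.57500349503704)] [ 0.5969 -0.0486  0.018 ]
[np.float64(391.3982532751092), np.float64(244.77161572052404)] [ 0.5725 -0.1367  0.018 ]
[np.float64(350.99477164385667), np.float64(271.5007688759035)] [ 0.5055 -0.0287  0.018 ]
[np.float64(384.3069856127579), np.float64(277.47807245623164)] [ 0.4874 -0.1144  0.018 ]
[[370.4868 257.1529]
 [371.4448 255.0555]
 [371.9481 253.9534]
 [296.5473 283.3769]
 [294.4034 281.6388]]
```

Call:
carry_out(gripper=1, targets=[[[0.01,0.03,0,0.06],[0.02,0.06,0,0.12],[0.03,0.09,0,0.18],[0.04,0.12,0,0.24],[0.05,0.15,0,0.3],[0.06,0.18,0,0.36],[0.07,0.21,0,0.42],[0.08,0.24,0,0.48]]])

```text
time_s: 5.12
ee_pos: [0.3225, -0.3619, 0.2098]
tool_rot: [0.0, 0.908, 0.419, 0.0]
wrist_force: [0.4, 0.4, 0.2]
opening: 1.002
grip_force: 0.0
```

Call:
carry_out(targets=[[[0.01,0.03,0,0.06],[0.02,0.06,0,0.12],[0.03,0.09,0,0.18],[0.04,0.12,0,0.24],[0.05,0.15,0,0.3],[0.06,0.18,0,0.36],[0.07,0.21,0,0.42],[0.08,0.24,0,0.48]]])

```text
time_s: 5.78
ee_pos: [0.4027, -0.1219, 0.2098]
tool_rot: [0.0, 0.782, 0.623, 0.0]
wrist_force: [-0.5, 1.1, 0.4]
opening: 0.998
grip_force: 0.0
```

Call:
carry_out(targets=[[[0.01,0.03,0,0.06],[0.02,0.06,0,0.12],[0.03,0.09,-0.01,0.18],[0.04,0.12,-0.03,0.24],[0.05,0.15,-0.05,0.3],[0.06,0.18,-0.07,0.36],[0.07,0.21,-0.085,0.42],[0.0795,0.236,-0.09,0.46]]])

```text
time_s: 6.45
ee_pos: [0.4809, 0.1147, 0.1175]
tool_rot: [-0.001, 0.619, 0.785, -0.001]
wrist_force: [0.3, -1.1, 0.0]
opening: 0.997
grip_force: 0.0
```

Call:
carry_out(targets=[[[0,0,-0.02,0],[0,0,-0.04,0],[0,0,-0.06,0],[0,0,-0.075,0],[0,0,-0.085,0],[0,0,-0.092,0],[0,0,-0.095,0],[0,0,-0.095,0]]])

```text
time_s: 7.12
ee_pos: [0.4818, 0.1128, 0.0244]
tool_rot: [-0.0, 0.621, 0.784, -0.0]
wrist_force: [0.4, 1.3, -1.0]
opening: 0.998
grip_force: 0.0
```

Call:
carry_out(gripper=0.2, targets=[[[0,0,0,0],[0,0,0,0],[0,0,0,0],[0,0,0,0],[0,0,0,0],[0,0,0,0],[0,0,0,0],[0,0,0,0]]])

```text
time_s: 7.78
ee_pos: [0.482, 0.1129, 0.0247]
tool_rot: [0.0, 0.621, 0.784, 0.0]
wrist_force: [-0.2, -0.6, 1.3]
opening: 0.378
grip_force: 59.3
```

Call:
carry_out(gripper=0.9, targets=[[[0,0,0,0],[0,0,0,0],[0,0,0,0],[0,0,0,0],[0,0,0,0.12],[0,0,0,0.24],[0,0,0,0.36],[0,0,0,0.48]]])

```text
time_s: 8.45
ee_pos: [0.4817, 0.1128, 0.0245]
tool_rot: [0.0, 0.414, 0.91, -0.0]
wrist_force: [-0.1, -0.7, -0.1]
opening: 0.903
grip_force: 0.0
```

Call:
carry_out(targets=[[[0,0,0,0.12],[0,0,0,0.24],[0,0,0,0.36],[0,0,0,0.48],[0,0,0,0.6],[0,0,0,0.72],[0,0,0,0.84],[0,0,0,0.96]]])

```text
time_s: 9.12
ee_pos: [0.4817, 0.1126, 0.0244]
tool_rot: [-0.0, -0.053, 0.999, -0.0]
wrist_force: [0.7, -0.9, 0.5]
opening: 0.904
grip_force: 0.0
```

Call:
carry_out(gripper=0.2, targets=[[[0,0,0,0.06],[0,0,0,0.1],[0,0,0,0.1],[0,0,0,0.1],[0,0,0,0.1],[0,0,0,0.1],[0,0,0,0.1],[0,0,0,0.1]]])

```text
time_s: 9.78
ee_pos: [0.4817, 0.1127, 0.0246]
tool_rot: [-0.0, -0.1, 0.995, -0.0]
wrist_force: [-0.3, -0.3, -0.3]
opening: 0.372
grip_force: 59.3
```

Call:
carry_out(gripper=0.9, targets=[[[0,0,0,0],[0,0,0,0],[0,0,0,0],[0,0,0,0],[0,0,0.02,0],[0,0,0.05,0],[0,0,0.085,0],[0,-0.03,0.12,0]]])

```text
time_s: 10.45
ee_pos: [0.4819, 0.0918, 0.1435]
tool_rot: [0.001, -0.104, 0.995, 0.003]
wrist_force: [1.7, 0.1, 0.7]
opening: 0.898
grip_force: 0.0
```

Call:
carry_out(targets=[[[0,-0.04,0,0],[0,-0.08,0,0],[0,-0.12,0,0],[0,-0.15,0,0],[0,-0.17,0,0],[0,-0.17,0,0],[0,-0.17,0,0],[0,-0.17,0,0]]])

```text
time_s: 11.12
ee_pos: [0.4818, -0.0832, 0.1413]
tool_rot: [0.0, -0.1, 0.995, 0.0]
wrist_force: [-0.8, -0.8, -0.9]
opening: 0.901
grip_force: 0.0
```

```bash
python3 - <<'E'
from h import *
a=np.mean([manip.snapshot("top").astype(float) for _ in range(3)],0); np.save("top.npy",a); cv2.imwrite("pics/d.png",a[180:340,200:420,::-1])
E
python3 fit.py | head -17
```

```text
[0.4818 0.113  0.6729] 0.008360229787042268
-3.14 [0.0087 0.     0.    ]
-2.75 [0.0084 0.     0.    ]
-2.36 [0.0083 0.     0.    ]
-1.96 [0.0083 0.     0.    ]
-1.57 [0.0081 0.     0.    ]
-1.18 [0.0074 0.     0.    ]
-0.79 [0.0066 0.     0.    ]
-0.39 [0.007 0.    0.   ]
0.0 [0.008 0.    0.   ]
0.39 [0.0079 0.     0.    ]
0.79 [0.0078 0.     0.    ]
1.18 [0.0078 0.     0.    ]
1.57 [0.0081 0.     0.    ]
1.96 [0.0083 0.     0.    ]
2.36 [0.0085 0.     0.    ]
2.75 [0.0089 0.     0.    ][ WARN:0@5.101] global loadsave.cpp:1063 imwrite_ Unsupported depth image for selected encoder is fallbacked to CV_8U.
```

Call:
carry_out(targets=[[[0,0.025,0,-0.12],[0,0.05,0,-0.24],[0,0.075,0,-0.36],[0,0.1,0,-0.48],[0,0.125,0,-0.6],[0,0.15,0,-0.72],[0,0.175,0,-0.84],[0,0.196,0,-0.95]]])

```text
time_s: 11.93
ee_pos: [0.4812, 0.1151, 0.1414]
tool_rot: [0.0, 0.367, 0.93, 0.001]
wrist_force: [0.5, 0.0, -0.2]
opening: 0.902
grip_force: 0.0
```

Call:
carry_out(targets=[[[0,0,-0.01,-0.12],[0,0,-0.02,-0.24],[0,0,-0.03,-0.36],[0,0,-0.04,-0.48],[0,0,-0.04,-0.6],[0,0,-0.04,-0.72],[0,0,-0.04,-0.82],[0,0,-0.04,-0.82]]])

```text
time_s: 12.6
ee_pos: [0.4813, 0.1131, 0.1012]
tool_rot: [0.0, 0.707, 0.708, 0.0]
wrist_force: [0.9, -1.2, -0.2]
opening: 0.904
grip_force: 0.0
```

Call:
carry_out(targets=[[[0.0004,-0.0004,-0.02,0],[0.0004,-0.0004,-0.04,0],[0.0004,-0.0004,-0.055,0],[0.0004,-0.0004,-0.065,0],[0.0004,-0.0004,-0.072,0],[0.0004,-0.0004,-0.0765,0],[0.0004,-0.0004,-0.0765,0],[0.0004,-0.0004,-0.0765,0]]])

```text
time_s: 13.27
ee_pos: [0.4823, 0.1115, 0.0249]
tool_rot: [0.0, 0.707, 0.708, 0.0]
wrist_force: [0.2, 0.5, 0.3]
opening: 0.898
grip_force: 0.0
```

Call:
carry_out(gripper=0.2, targets=[[[0,0,0,0],[0,0,0,0],[0,0,0,0],[0,0,0,0],[0,0,0,0],[0,0,0,0],[0,0,0,0],[0,0,0,0]]])

```text
time_s: 13.93
ee_pos: [0.4824, 0.1113, 0.0248]
tool_rot: [0.0, 0.707, 0.707, 0.0]
wrist_force: [-0.2, -0.1, 1.9]
opening: 0.367
grip_force: 59.3
```

Call:
carry_out(targets=[[[0,0,0.01,0],[0,0,0.025,0],[0,0,0.045,0],[0,0,0.065,0],[0,0,0.085,0],[0,0,0.105,0],[0,0,0.115,0],[0,0,0.12,0]]])

```text
time_s: 14.6
ee_pos: [0.4827, 0.1114, 0.1464]
tool_rot: [0.001, 0.707, 0.707, 0.001]
wrist_force: [0.3, -0.1, -0.6]
opening: 0.368
grip_force: 59.7
```

Call:
carry_out(targets=[[[0.0075,-0.025,0,-0.05],[0.015,-0.05,0,-0.1],[0.023,-0.075,0,-0.15],[0.031,-0.1,0,-0.2],[0.038,-0.125,0,-0.25],[0.045,-0.15,0,-0.3],[0.053,-0.175,0,-0.3],[0.059,-0.1933,0,-0.3]]])

```text
time_s: 15.27
ee_pos: [0.5406, -0.0848, 0.1437]
tool_rot: [-0.0, 0.805, 0.593, -0.001]
wrist_force: [0.3, -0.3, -1.4]
opening: 0.374
grip_force: 59.7
```

Call:
carry_out(targets=[[[0,0,0,0],[0,0,0,0],[0,0,0,0],[0,0,0,0],[0,0,0,0],[0,0,0,0],[0,0,0,0],[0,0,0,0]]])

```text
time_s: 15.93
ee_pos: [0.5411, -0.0816, 0.1447]
tool_rot: [-0.0, 0.804, 0.594, 0.0]
wrist_force: [-0.4, -0.1, -0.3]
opening: 0.375
grip_force: 59.7
```

Run:
```python
from h import *
print(manip.state()["ee_pos"],manip.state()["wrist_force"],manip.state()["joint_positions"])
s=manip.snapshot("scene")[190:290,230:330,::-1]; t=manip.snapshot("top")[210:310,320:420,::-1]
cv2.imwrite("pics/e.png",cv2.resize(np.hstack([s,t]),(800,400),interpolation=cv2.INTER_CUBIC))
print(manip.state()["ee_pos"])
```

```text
[ 0.54108747 -0.08160729  0.14470421] [-0.4020176  -0.10282935 -0.31262277] [ 0.28091688  0.57744242 -0.27441686  1.86839142  0.22473086  0.72567652
 -0.41836378]
[ 0.54111624 -0.08183777  0.14469776]
```

View pics/e.png

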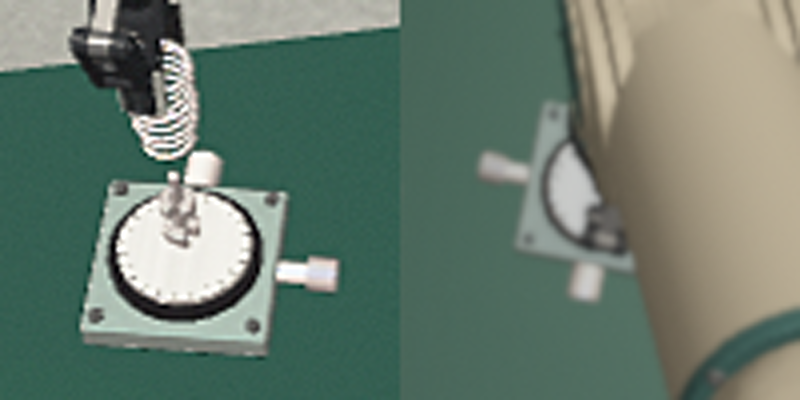

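Call:
carry_out(targets=[[[0.0004,0,-0.006,0],[0.0004,0,-0.012,0],[0.0004,0,-0.017,0],[0.0004,0,-0.022,0],[0.0004,0,-0.026,0],[0.0004,0,-0.029,0],[0.0004,0,-0.031,0],[0.0004,0,-0.031,0]]])

```text
time_s: 16.7
ee_pos: [0.5412, -0.082, 0.1131]
tool_rot: [-0.0, 0.805, 0.594, -0.0]
wrist_force: [-0.1, -0.1, -0.0]
opening: 0.369
grip_force: 59.7
```

Call:
carry_out(targets=[[[0.0002,0,-0.004,0],[0.0002,0,-0.008,0],[0.0002,0,-0.011,0],[0.0002,0,-0.013,0],[0.0002,0,-0.015,0],[0.0002,0,-0.016,0],[0.0002,0,-0.017,0],[0.0002,0,-0.017,0]]])

```text
time_s: 17.37
ee_pos: [0.5417, -0.0819, 0.0967]
tool_rot: [-0.0, 0.805, 0.594, 0.0]
wrist_force: [-0.0, -0.2, 1.5]
opening: 0.371
grip_force: 59.9
```

Call:
carry_out(targets=[[[0,0,-0.001,0],[0,0,-0.002,0],[0,0,-0.0025,0],[0,0,-0.0025,0],[0,0,-0.0025,0],[0,0,-0.0025,0],[0,0,-0.0025,0],[0,0,-0.0025,0]]])

```text
time_s: 18.03
ee_pos: [0.5417, -0.082, 0.0942]
tool_rot: [0.0, 0.805, 0.594, 0.0]
wrist_force: [-1.5, -0.6, 3.3]
opening: 0.371
grip_force: 60.2
```

Call:
carry_out(targets=[[[0,0,0,0.03],[0.0001,0,0,0.06],[0.0001,0,0,0.09],[0.0002,0,0,0.12],[0.0002,0,0,0.15],[0.0003,0,0,0.18],[0.0003,0,0,0.21],[0.0003,0,0,0.24]]])

```text
time_s: 18.7
ee_pos: [0.5417, -0.0823, 0.0941]
tool_rot: [-0.0, 0.727, 0.687, -0.0]
wrist_force: [-2.9, 0.3, 4.2]
opening: 0.374
grip_force: 60.3
```

Call:
carry_out(targets=[[[0,0,0,0.03],[0.0001,0,0,0.06],[0.0001,0,0,0.09],[0.0002,0,0,0.12],[0.0002,0,0,0.15],[0.0003,0,0,0.18],[0.0003,0,0,0.21],[0.0003,0,0,0.24]]])

```text
time_s: 19.37
ee_pos: [0.5424, -0.0822, 0.0942]
tool_rot: [0.0, 0.639, 0.769, -0.0]
wrist_force: [-2.7, -1.9, 3.6]
opening: 0.369
grip_force: 60.2
```

Call:
carry_out(targets=[[[-0.0002,0.0001,0,0.03],[-0.0004,0.0002,0,0.06],[-0.0004,0.0002,0,0.09],[-0.0004,0.0002,0,0.12],[-0.0003,0.0003,0,0.15],[-0.0003,0.0003,0,0.18],[-0.0002,0.0003,0,0.21],[-0.0002,0.0003,0,0.24]]])

```text
time_s: 20.03
ee_pos: [0.5426, -0.0816, 0.0942]
tool_rot: [0.0, 0.542, 0.84, 0.0]
wrist_force: [-0.5, -2.8, 2.8]
opening: 0.372
grip_force: 60.1
```

Call:
carry_out(targets=[[[0,0,0,0.03],[0.0001,0,0,0.06],[0.0001,0,0,0.09],[0.0002,0,0,0.12],[0.0002,0,0,0.15],[0.0003,0,0,0.18],[0.0003,0,0,0.21],[0.0003,0,0,0.24]]])

```text
time_s: 20.7
ee_pos: [0.5433, -0.0811, 0.0943]
tool_rot: [0.001, 0.438, 0.899, 0.001]
wrist_force: [3.9, 1.8, -0.2]
opening: 0.372
grip_force: 59.6
```

Call:
carry_out(targets=[[[0.0003,0.0002,0,0],[0.0005,0.0003,-0.0005,0],[0.0006,0.0003,-0.001,0],[0.0006,0.0003,-0.0015,0],[0.0006,0.0003,-0.002,0],[0.0006,0.0003,-0.002,0],[0.0006,0.0003,-0.002,0],[0.0006,0.0003,-0.002,0]]])

```text
time_s: 21.37
ee_pos: [0.5432, -0.0812, 0.0923]
tool_rot: [0.0, 0.439, 0.898, 0.0]
wrist_force: [3.0, 0.9, 0.4]
opening: 0.37
grip_force: 59.9
```

```bash
python3 -c "
from cell import manip
s=manip.state();print(s['ee_pos'],s['wrist_force'],s['wrist_torque'])"
```

```text
[ 0.54323229 -0.08123843  0.0922836 ] [3.01299205 0.85663347 0.42813866] [ 0.59960859 -0.91584216 -0.02090006]
```

Call:
carry_out(targets=[[[0.0005,0.0002,-0.001,0],[0.001,0.0003,-0.002,0],[0.0012,0.0004,-0.0025,0],[0.0012,0.0004,-0.003,0],[0.0012,0.0004,-0.0035,0],[0.0012,0.0004,-0.004,0],[0.0012,0.0004,-0.0045,0],[0.0012,0.0004,-0.0045,0]]])

```text
time_s: 22.03
ee_pos: [0.5436, -0.0813, 0.0873]
tool_rot: [-0.001, 0.439, 0.898, -0.0]
wrist_force: [1.0, 0.8, 0.7]
opening: 0.372
grip_force: 59.8
```

Call:
carry_out(targets=[[[0.0002,0.0002,-0.001,0],[0.0002,0.0002,-0.002,0],[0.0002,0.0002,-0.003,0],[0.0002,0.0002,-0.004,0],[0.0002,0.0002,-0.005,0],[0.0002,0.0002,-0.006,0],[0.0002,0.0002,-0.007,0],[0.0002,0.0002,-0.0075,0]]])

```text
time_s: 22.7
ee_pos: [0.5441, -0.081, 0.0799]
tool_rot: [-0.0, 0.439, 0.898, -0.0]
wrist_force: [-0.2, 0.1, 0.3]
opening: 0.368
grip_force: 59.8
```

Call:
carry_out(targets=[[[0,0.0001,0,0.06],[0,0.0001,0,0.12],[0,0.0002,0,0.18],[0,0.0002,0,0.24],[0,0.0003,0,0.3],[0,0.0003,-0.001,0.36],[0,0.0003,-0.002,0.4],[0,0.0003,-0.003,0.4]]])

```text
time_s: 23.37
ee_pos: [0.5443, -0.0807, 0.077]
tool_rot: [-0.0, 0.252, 0.968, 0.0]
wrist_force: [0.7, -0.4, 0.2]
opening: 0.373
grip_force: 59.8
```

Call:
carry_out(targets=[[[0,0,-0.001,0],[0,0,-0.002,0],[0,0,-0.003,0],[0,0,-0.0035,0],[0,0,-0.004,0],[0,0,-0.0045,0],[0,0,-0.0045,0],[0,0,-0.0045,0]]])

```text
time_s: 24.03
ee_pos: [0.5445, -0.0805, 0.0728]
tool_rot: [0.0, 0.252, 0.968, -0.0]
wrist_force: [-1.7, -0.6, 3.7]
opening: 0.368
grip_force: 60.1
```

Call:
carry_out(targets=[[[-0.0001,0,0,0.03],[-0.0002,0,0,0.06],[-0.0002,0.0001,0,0.09],[-0.0002,0.0001,0,0.12],[-0.0002,0.0002,0,0.15],[-0.0002,0.0002,0,0.18],[-0.0002,0.0003,0,0.21],[-0.0002,0.0003,0,0.24]]])

```text
time_s: 24.7
ee_pos: [0.5442, -0.0798, 0.0724]
tool_rot: [-0.0, 0.133, 0.991, 0.0]
wrist_force: [0.6, 0.4, -0.4]
opening: 0.369
grip_force: 59.8
```

Call:
carry_out(targets=[[[0,0,-0.0005,0],[0,0,-0.001,0],[0,0,-0.0015,0],[0,0,-0.002,0],[0,0,-0.0025,0],[0,0,-0.003,0],[0,0,-0.0035,0],[0,0,-0.004,0]]])

```text
time_s: 25.37
ee_pos: [0.5444, -0.0799, 0.0687]
tool_rot: [0.0, 0.134, 0.991, 0.0]
wrist_force: [0.7, 0.2, 0.0]
opening: 0.369
grip_force: 59.9
```

Call:
carry_out(targets=[[[0,0,-0.0015,0],[0,0,-0.003,0],[0,0,-0.0045,0],[0,0,-0.006,0],[0,0,-0.0075,0],[0,0,-0.009,0],[0,0,-0.0105,0],[0,0,-0.012,0]]])

```text
time_s: 26.03
ee_pos: [0.5438, -0.081, 0.0563]
tool_rot: [-0.0, 0.135, 0.991, -0.001]
wrist_force: [-0.2, 0.2, 0.4]
opening: 0.375
grip_force: 59.9
```

Call:
carry_out(targets=[[[0,0,-0.0005,0],[0,0,-0.001,0],[0,0,-0.0015,0],[0,0,-0.002,0],[0,0,-0.0025,0],[0,0,-0.003,0],[0,0,-0.003,0],[0,0,-0.003,0]]])

```text
time_s: 26.7
ee_pos: [0.5442, -0.0806, 0.0537]
tool_rot: [-0.0, 0.135, 0.991, -0.0]
wrist_force: [-0.3, -2.8, 2.6]
opening: 0.372
grip_force: 60.3
```

Call:
carry_out(targets=[[[0,-0.0002,0.0005,0],[0,-0.0004,0.001,0],[0,-0.0005,0.001,0],[0,-0.0005,0.001,0],[0,-0.0005,0.001,0],[0,-0.0005,0.001,0],[0,-0.0005,0.001,0],[0,-0.0005,0.001,0]]])

```text
time_s: 27.37
ee_pos: [0.5443, -0.0805, 0.0546]
tool_rot: [0.0, 0.134, 0.991, 0.0]
wrist_force: [-1.1, -0.8, 1.7]
opening: 0.37
grip_force: 60.1
```

Call:
carry_out(gripper=0.9, targets=[[[0,0,0,0],[0,0,0,0],[0,0,0,0],[0,0,0,0],[0,0,0,0],[0,0,0,0],[0,0,0,0],[0,0,0,0]]])

```text
time_s: 28.03
ee_pos: [0.5442, -0.0807, 0.0547]
tool_rot: [0.0, 0.135, 0.991, 0.0]
wrist_force: [0.4, -0.4, 0.3]
opening: 0.901
grip_force: 0.0
```

Call:
carry_out(targets=[[[0,0,0.01,0],[0,0,0.02,0],[0,0,0.04,0],[0,0,0.06,0],[0,0,0.08,0],[0,0,0.1,0],[0,0,0.12,0],[0,0,0.13,0]]])

```text
time_s: 28.7
ee_pos: [0.5456, -0.0803, 0.1881]
tool_rot: [0.002, 0.134, 0.991, 0.0]
wrist_force: [0.3, 0.8, 0.8]
opening: 0.897
grip_force: 0.0
```

Call:
carry_out(targets=[[[0,-0.03,0,0],[0,-0.06,0,0],[0,-0.09,0,0],[0,-0.12,0,0],[0,-0.15,0,0],[0,-0.17,0,0],[0,-0.18,0,0],[0,-0.18,0,0]]])

```text
time_s: 29.37
ee_pos: [0.5436, -0.2635, 0.1844]
tool_rot: [-0.0, 0.137, 0.991, -0.0]
wrist_force: [0.8, -0.6, -0.1]
opening: 0.904
grip_force: 0.0
```

Run:
```python
from h import *
s=manip.snapshot("scene")[190:290,230:330,::-1]; t=manip.snapshot("top")[210:310,320:420,::-1]
cv2.imwrite("pics/f.png",cv2.resize(np.hstack([s,t]),(800,400),interpolation=cv2.INTER_CUBIC))
u={}
for c in("scene","top"):
    r=manip.landmark_of("spring_foot",c); print(r[:2])
C=[.5425,-.0803]
print(proj("scene",[[*C,.03],[*C,.09]]),proj("top",[[*C,.03],[*C,.09]]))
```

```text
[{'uv': [271.5, 239.2], 'score': 0.69}, {'uv': [277.3, 251.4], 'score': 0.68}]
[{'uv': [370.5, 257.3], 'score': 0.67}]
[[275.10646578 250.03796683]
 [272.54946062 233.16625081]] [[370.56489143 256.18941964]
 [371.95653905 253.10398297]]
```

View pics/f.png

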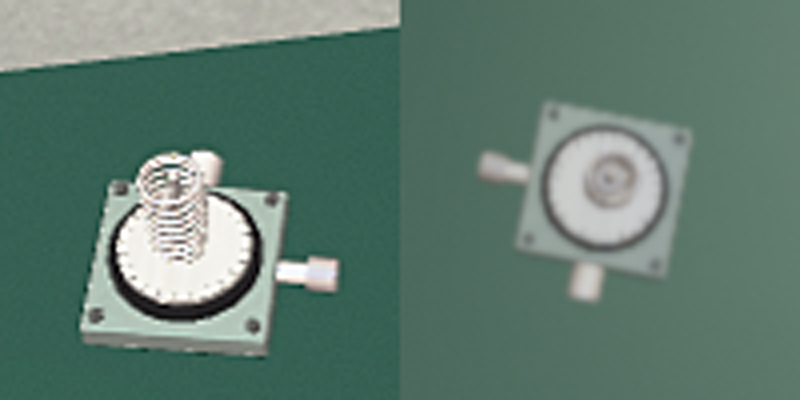

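The spring stands upright around the post on the flange (scene crop foot near (180,258), top view concentric near (608,182)). The gripper is clear, so I am handing in.

```bash
python3 -c "
from cell import manip
print(manip.hand_in())"
```

```text
the job is handed in; nothing more can be done
None
```

I threaded the hooked spring past both collars and left it standing on the flange around the post. Pushes at the wrist read about 4 N at most, the gripper is clear, and the job was handed in at about 30 s (verdict not shown).

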